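Take a bead tube from the coasting revolving rack

TASK

Bring the long bead tube over to the bench stand. Give the revolving rack an easy push so that it coasts round by itself at about one turn in six seconds, bring the open fingers down astride the long tube's upper end and let them travel round with it for a good four seconds, keeping within 3 cm of its grip point and touching neither tube nor rack, then close on the tube while the rack is still turning, draw it out, and leave it standing upright, fully down, in the empty socket of the stand. Never spin the rack faster than about one turn in two seconds or shove it hard, do not tip the tube over, and leave the other things on the table where they are.

Things in the scene. Friction and masses are not known exactly. Their poses are not given: they have to be found in the camera images.
- rack (a joint): angle (rad) of the revolving rack about its upright axis: positive anticlockwise from above, 0 at the start, no stops. It coasts on a low-friction bearing, with no drive or brake. Nominal: inertia 0.023 kg m2 with its tubes, viscous drag 0.0018 N m s/rad, dry friction 0.0008 N m (from 1 rad/s it coasts more than 10 s)
- rack_axis (a point): on the rack's axis at the upper face of its turning wooden disc (300 mm across, 41 mm above the table); x turns with the rack and points to the long tube's sleeve. Six wooden sleeves (42 mm across, 35 mm high) stand on the disc every 60 degrees, centres 105 mm from the axis, one with the long tube, five with short tubes
- rack_base: the rack's fixed foot, 156 mm across, origin at the centre of its underside, below the axis. On the disc above it, the five short tubes (28 mm across, tops 80 mm above the disc) are stuck fast in their sleeves and good to push sideways; in the middle a fixed wooden carrying knob, 36 mm across, top 78 mm above the disc
- tube: the long bead tube, the only one of its length: clear cylinder with beads and a white cap, 28 mm across, 155 mm long, 0.1 kg. Origin at the centre of its foot, z along it to the cap. It stands loose on the disc in its sleeve (bore 36 mm, 35 mm deep) and goes round with the rack
- tube_grip (a point): the tube's grip point: on its axis, 122 mm above its foot and 33 mm below its top (163 mm above the table in the rack); open fingers here are 20 mm clear of the short tubes
- stand: the bench stand: a wooden block 70 x 140 x 45 mm, fixed to the table, with two round sockets 68 mm apart along its y axis. Origin at the centre of its underside. The -y socket holds a short tube (28 mm across, top 95 mm above the table), the +y socket is empty
- stand_socket (a point): centre of the floor of the stand's empty socket: bore 36 mm, 30 mm deep, its floor 15 mm and its chamfered mouth 45 mm above the table
- wire_spool: bystander: a flat reel of steel wire, 84 mm across, 34 mm high; loose, origin at its underside
- small_spool: bystander: a small reel of copper wire, 56 mm across, 30 mm high; loose, origin at its underside
- bead_bowl: bystander: a white bowl of beads, 100 mm across, 35 mm high; loose, origin at its underside
- bead_box: bystander: a clear open box of beads in six compartments, 120 x 180 x 30 mm; loose, origin at its underside
- pliers: bystander: blue-handled pliers lying flat, about 160 mm long, 20 mm high; loose
- glue_jar: bystander: a small jar, 48 mm across, 60 mm high; loose, origin at its underside

How it is judged:
On the way, in this order (a step that is already met when the one before it is completed fails the run):
1. the rack, pushed and let go, coasts faster than 0.6 rad/s (a turn in ten seconds) untouched for 0.5 s ((velocity of joint rack above 0.6 rad/s or velocity of joint rack below -0.6 rad/s) and contact force between the arm and rack below 0.2 N), for 0.5 s.
2. for 4 s without a break the TCP stays within 30 mm of the tube's grip point while the rack coasts at more than 0.3 rad/s and the robot touches neither rack nor tube (distance between the grasp point and tube_grip below 0.03 m and (velocity of joint rack above 0.3 rad/s or velocity of joint rack below -0.3 rad/s) and contact force between the arm and rack below 0.2 N and contact force between the arm and tube below 0.2 N), for 4 s.
3. the fingers close on the tube while the rack still turns faster than 0.1 rad/s (contact force between the fingers and tube above 2 N and (velocity of joint rack above 0.1 rad/s or velocity of joint rack below -0.1 rad/s) and z of tube in the frame of rack_axis below 0.03 m), for 0.1 s.
4. the tube is drawn up out of its sleeve (contact force between the fingers and tube above 2 N and z of tube in the frame of rack_axis above 0.04 m), for 0.1 s.
At the end, for the whole second after the job is handed in: the long tube stands in the stand's empty socket: foot within 8 mm sideways of the socket's centre and less than 5 mm above its floor, upright within 0.15 rad, at rest and let go (horizontal distance between tube and stand_socket below 0.008 m and z of tube in the frame of stand_socket below 0.005 m and angle between tube's own z axis and vertical below 0.15 rad and linear speed of tube below 0.02 m/s); the robot touches nothing.
It fails at once if the rack spins faster than 3.2 rad/s (velocity of joint rack above 3.2 rad/s or velocity of joint rack below -3.2 rad/s).
It fails at once if the robot shoves the rack with more than 22 N (contact force between the arm and rack above 22 N).
It fails at once if the tube is tipped by more than 0.7 rad (angle between tube's own z axis and vertical above 0.7 rad).
It fails at once if another thing on the table is moved by more than 30 mm (distance of any of wire_spool, small_spool, bead_bowl, bead_box, pliers, glue_jar from where it was at the start of the episode above 0.03 m).
It also fails if it takes over 64 s, if anything falls off the work surface, if the arm or the gripper's body presses on something with over 40 N, if the wrist force passes 120 N, or if a joint passes its speed limit or range.

ROBOT

A 6-joint arm with a two-finger parallel gripper is mounted at the origin on the work surface. World frame = base frame: x ahead of the robot, y to its left, z up, the work surface at z = 0. Lengths are in m, angles in rad, forces in N, time in s.
With the tool pointing down it reaches from about 0.35 to 0.85 m from the base axis. Payload 8.1 kg.
Tool frame: the origin (TCP) lies between the finger pads, 19 mm behind the fingertips; this is the grasp point; z points along the fingers, y is the line along which they close (so a half turn about z gives the same grasp; the last joint's range is limited). The gripper opens to 93 mm and grips with 3 to 60 N. Pads are 15 mm wide; open, the fingers measure 128 mm over their backs; the gripper's body (75 mm by 188 mm) begins 65 mm behind the grasp point.
Start: joints at [-1.188, 0.13, 1.488, -0, 1.523, -0.085], TCP at [0.271, -0.536, 0.237] pointing down, gripper open.
Joint ranges: [-2.96, 2.96], [-0.89, 2.26], [0.02, 2.5], [-1.34, 4.48], [0, 2.73], [-2.66, 2.66]. Speed limits (rad/s): [2.39, 2.39, 2.79, 3.14, 3.14, 3.14].

INTERFACE

Orientations are given as a rotation vector (axis times angle).
In Python, from plant import robot gives the robot as it stands.
- The arm moves only by the tool apply_moves, never from a script. Its arguments are lists of equal length, an entry for each row: "delta_pos": the shift along the tool's x, y, z in cm, a list of three; "twist": the turn about the tool's z in rad. A call has 1 to 8 rows; each row shifts and turns the commanded pose from where the row before left it, along the tool's axes as they then stand; what a row does not reach is not made up. A row lasts 1/8 s, in which the tool goes at most 62.5 mm and 10.7 degrees, less where a joint would pass 70% of its speed; a pose out of reach is approached as far as the arm can. A call with a gripper value outside its range is refused whole. "gripper" is the finger opening in cm, from 0 to 9.3, set as the call begins (left out, the last holds). The fingers move at their own pace and stop on an object; "squeeze" is the grip in N (left out, the last holds). Time passes only in rows, so rows that do not move let the fingers close. It gives the time, the measured TCP pose, the force, the opening and the grip force at its end, in the units of the state.
- robot.read_state(): the state, without advancing time (a new reading comes with each control period).
- robot.read_camera(name): name is "scene" or "top" or "wrist"; returns a dict with "frame" (384x512x3 uint8, red, green, blue), "vertical_fov" (degrees; the focal length in pixels is half the picture's height over the tangent of half this angle, whatever the lens; pixels are square), "cx", "cy" (the principal point, pixels), "k1" (the pictures are not rectified: a ray, as slopes to the right and down, at radius r is drawn at 1 + k1 r^2 times it, then the intrinsics apply), "R" (3x3) and "t" (3): a world point X has camera coordinates R X + t. Camera axes: x right, y down, z forward; pixel columns grow to the right and rows downward; lengths in m; the calibration is good to about 2 mm. A picture is of the moment at which its call begins. There is no depth.
- robot.close_job(): hands the job in; it is judged then, once.
The state is a dict: "t": time; "q": joint angles; "dq": joint speeds; "joint_torque": joint torques, N m; "tool_pos": TCP position; "orientation": TCP orientation; "force": force on the tool from outside, world axes, zero at the start; "wrist_torque": the same for the moment, N m; "opening": finger opening in m; "gripper_force": force on a finger pad.
Only numpy, scipy, OpenCV 4.12 (cv2) and the standard library are available. Lean on these libraries where they do the work, as an engineer would, in place of code of your own. Each camera call takes 0.05 s, during which the arm holds its last target. There are 200 camera calls.

## Working session

There is one attempt and no reset: what is moved stays moved. The work goes in short steps, Python scripts to look and compute and a tool call to move; the robot and the scene stay as the last step left them, time stands still between calls to the robot, and variables do not carry over. Pictures are saved under pics/ and viewed, at most 10 in all, crops included, and the job is handed in when it is done.

Besides the shell and the picture viewer there is one more tool, called after "Call:" in YAML: its name, and indented under it one key for each argument. apply_moves: Moves the arm, as the interface text tells. Its arguments: {"type":"object","properties":{"delta_pos":{"type":"array"},"twist":{"type":"array"},"gripper":{"type":"number"},"squeeze":{"type":"number"}},"required":["delta_pos","twist"]}

```bash
mkdir -p pics; ls; python3 - <<'E'
from plant import robot
import cv2,numpy as np,pickle
s=robot.read_state();print(s['t'],s['tool_pos'],s['orientation'],s['opening'])
d={}
for n in ("scene","top"):
    c=robot.read_camera(n);d[n]=c;print(n,c['vertical_fov'],c['cx'],c['cy'],c['k1'],np.round(c['R'],3).tolist(),np.round(c['t'],3))
    cv2.imwrite(f"pics/{n}0.png",cv2.resize(c['frame'][:,:,::-1],(800,600)))
pickle.dump(d,open('d0.pkl','wb'))
E
```

```text
pics
0.0 [ 0.27037897 -0.53501982  0.23639012] [-3.05425166e+00 -7.27705040e-01  3.79506235e-04] 0.09322321463308579
scene 57.67416023506021 259.41456880546696 193.04931366819184 -0.027118484743000347 [[-0.817, 0.577, 0.02], [0.306, 0.462, -0.832], [-0.489, -0.673, -0.554]] [ 0.471 -0.056  1.57 ]
top 53.11817402197901 257.29966122768786 197.3162412902964 -0.024282572002389074 [[0.024, -1.0, -0.004], [-0.988, -0.023, -0.15], [0.15, 0.007, -0.989]] [0.004 0.613 1.206]
```

View pics/scene0.png

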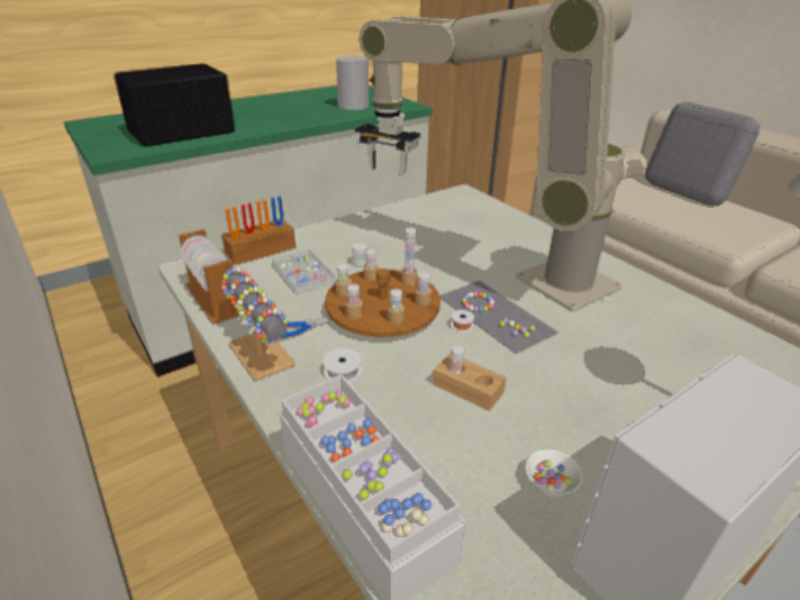

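View pics/top0.png

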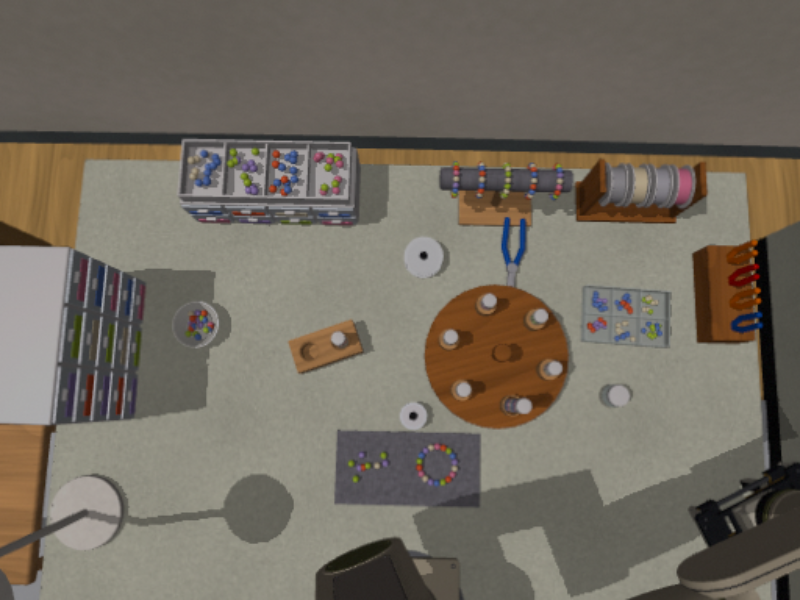

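```bash
cat > h.py <<'E'
import numpy as np,cv2,pickle
def K(c):
    f=192/np.tan(np.radians(c['vertical_fov']/2));return np.array([[f,0,c['cx']],[0,f,c['cy']],[0,0,1.]])
def proj(c,X):
    X=np.atleast_2d(np.asarray(X,float));R,t=np.asarray(c['R'],float),np.asarray(c['t'],float)
    return cv2.projectPoints(X,cv2.Rodrigues(R)[0],t,K(c),np.array([c['k1'],0,0,0.]))[0].reshape(-1,2)
def back(c,uv,z):
    uv=np.atleast_2d(np.asarray(uv,float));R,t=np.asarray(c['R'],float),np.asarray(c['t'],float)
    p=cv2.undistortPoints(uv.reshape(-1,1,2),K(c),np.array([c['k1'],0,0,0.])).reshape(-1,2)
    d=np.c_[p,np.ones(len(p))]@R;o=-R.T@t
    return o+d*((z-o[2])/d[:,2])[:,None]
E
python3 - <<'E'
import pickle,cv2,numpy as np
d=pickle.load(open('d0.pkl','rb'))
def crop(n,x,y,w,h,s):return cv2.resize(d[n]['frame'][y:y+h,x:x+w,::-1],None,fx=s,fy=s,interpolation=cv2.INTER_CUBIC)
a=np.hstack([crop('top',268,180,100,95,4),crop('scene',200,135,100,95,4)])
b=np.hstack([crop('top',170,200,80,44,5),crop('scene',265,218,80,44,5)])
cv2.imwrite('pics/c1.png',np.vstack([a,b]))
E
```

```text
(no output)
```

View pics/c1.png

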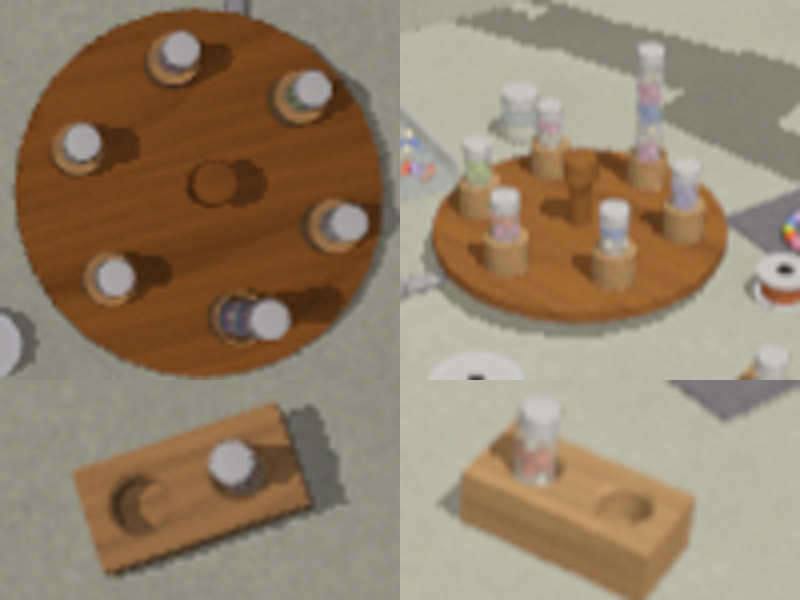

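```bash
python3 - <<'E'
from h import *
from scipy.optimize import least_squares
d=pickle.load(open('d0.pkl','rb'));T,S=d['top'],d['scene']
def nat(p,x,y,s,ox=0,oy=0):p=np.array(p,float)-[ox,oy];return (p+.5)/s-.5+[x,y]
ts=nat([(182,50),(313,90),(349,223),(270,320),(117,279),(82,143)],268,180,4)   # clockwise in image => from above with x up y left: also clockwise
kn=nat([(213,185)],268,180,4)
ss=nat([(550,105),(478,145),(505,197),(614,208),(685,167),(651,50)],200,135,4,400)
b=back(T,ts,.121);b[3]=back(T,ts[3:4],.196)[0];print('top pts',b.round(4).tolist(),'knob',back(T,kn,.119).round(4))
print('disc',back(T,nat([(199,193)],268,180,4),.041).round(4), 'scene disc',back(S,nat([(580,235)],200,135,4,400),.041).round(4))
bs=back(S,ss,.121);bs[5]=back(S,ss[5:],.196)[0];print('scene pts',bs.round(4).tolist())
def mod(p):
    a=p[2]+np.arange(6)*np.pi/3;z=np.full(6,.121);z[0]=.196
    return np.c_[p[0]+.105*np.cos(a),p[1]+.105*np.sin(a),z]
th0=np.arctan2(*(b[3,:2]-b[:,:2].mean(0))[::-1])
# top order clockwise starting idx3 is long: ang index of pt k = -(k-3)
it=[(3-k)%6 for k in range(6)]
p0=[*b[:,:2].mean(0),th0]
m=mod(p0);isx=[int(np.argmin(np.linalg.norm(m[:,:2]-q[:2],axis=1))) for q in bs];print(isx)
def res(p):
    m=mod(p);return np.r_[(proj(T,m[it])-ts).ravel(),(proj(S,m[isx])-ss).ravel()]
r=least_squares(res,p0,loss='soft_l1');print('rack',r.x,res(r.x).round(1))
# stand
tc=nat([(75,471),(275,403),(312,503),(110,573)],170,200,5,0,380)
C=back(T,tc,.045);print('corners',C.round(4).tolist(),C.mean(0).round(4))
print('sock',back(T,nat([(139,504)],170,200,5,0,380),.045).round(4),back(S,nat([(625,508)],265,218,5,400,380),.045).round(4))
print('short',back(T,nat([(232,463)],170,200,5,0,380),.095).round(4),back(S,nat([(540,405)],265,218,5,400,380),.095).round(4))
for n,(u,v) in dict(wire=(424,257),small=(413,415),bowl=(196,325),jar=(617,395),box=(625,317),pl=(512,280)).items():
    print(n,back(T,[((u+.5)*.64-.5,(v+.5)*.64-.5)],.03).round(3))
E
```

```text
top pts [[0.6218, -0.1526, 0.121], [0.5932, -0.2528, 0.121], [0.4924, -0.279, 0.121], [0.4192, -0.2042, 0.196], [0.4465, -0.1042, 0.121], [0.5484, -0.0767, 0.121]] knob [[ 0.5189 -0.1766  0.119 ]]
disc [[ 0.5184 -0.1778  0.041 ]] scene disc [[ 0.5385 -0.1579  0.041 ]]
scene pts [[0.4968, -0.2779, 0.121], [0.6002, -0.2468, 0.121], [0.6271, -0.1492, 0.121], [0.5533, -0.0777, 0.121], [0.4545, -0.1006, 0.121], [0.4244, -0.2022, 0.196]]
[1, 2, 3, 4, 5, 0]
rack [ 0.52164202 -0.1784465  -2.88959176] [-0.1 -0.5  0.2 -0.6  0.2 -0.4  0.2 -0.3 -0.2 -0.5  0.2 -0.5  0.5 -0.4
  0.3 -1.   0.5 -0.7  0.8 -0.2  0.9 -0.8  0.5 -0.5]
corners [[0.5407, 0.2528, 0.045], [0.5881, 0.1247, 0.045], [0.5236, 0.0984, 0.045], [0.4755, 0.2269, 0.045]] [0.532  0.1757 0.045 ]
sock [[0.5203 0.2102 0.045 ]] [[0.5253 0.2117 0.045 ]]
short [[0.5434 0.1454 0.095 ]] [[0.5457 0.1432 0.095 ]]
wire [[ 0.728 -0.025  0.03 ]]
small [[ 0.394 -0.008  0.03 ]]
bowl [[0.57  0.454 0.03 ]]
jar [[ 0.445 -0.43   0.03 ]]
box [[ 0.608 -0.452  0.03 ]]
pl [[ 0.682 -0.213  0.03 ]]
```

Call:
apply_moves:
  delta_pos:
    - [5.8,-1.8,0]
    - [5.8,-1.8,0]
    - [5.8,-1.8,0]
    - [5.8,-1.8,0]
    - [5.8,-1.8,0]
    - [5.8,-1.8,0]
    - [5.8,-1.8,0]
    - [5.8,-1.8,0]
  twist: [0,0,0,0,0,0,0,0]
  gripper: 0

```text
t: 1.1
tool_pos: [0.6208, -0.1961, 0.237]
orientation: [-3.056, -0.728, 0.001]
force: [1.0, -1.2, -0.4]
opening: 0.0178
gripper_force: 0.0
```

```bash
cat >> h.py <<'E'
CX,CY=.5205,-.178
from scipy.spatial.transform import Rotation as Ro
def pts(th,cx=CX,cy=CY):
    a=th+np.arange(6)*np.pi/3;z=np.full(6,.121);z[0]=.196
    return np.c_[cx+.105*np.cos(a),cy+.105*np.sin(a),z]
_a=np.linspace(0,2*np.pi,12,endpoint=False);_u=np.c_[np.cos(_a),np.sin(_a),0*_a]
def score(c,th):
    b=c['frame'].min(axis=2).astype(np.float32);P=pts(th);s=[]
    def m(O):
        uv=proj(c,(P[:,None]+O[None]).reshape(-1,3)).astype(np.float32)
        return cv2.remap(b,uv[:,:1],uv[:,1:],cv2.INTER_LINEAR).reshape(6,-1).mean(1)
    v=m(np.r_[_u*.004,_u*.009])-m(_u*.019)
    return np.clip(v,-30,60)*[1.5,1,1,1,1,1]
def angle(cams,prior,w=.5):
    g=np.arange(prior-w,prior+w,.01);s=np.array([sum(score(c,t).sum() for c in cams) for t in g])
    k=int(s.argmax());return g[k],s[k],s.mean()
def totool(s,dw):  # world delta -> tool axes, cm
    return Ro.from_rotvec(s['orientation']).inv().apply(dw)*100
E
python3 - <<'E'
from h import *
from plant import robot
d=pickle.load(open('d0.pkl','rb'))
print(angle([d['top']],-2.89),angle([d['scene']],-2.89))
s=robot.read_state();p=np.array(s['tool_pos']);print(s['t'],p,s['q'],s['opening'],Ro.from_rotvec(s['orientation']).as_matrix().round(3).tolist())
print(totool(s,np.array([.623,-.197,.107])-p))
E
```

```text
(np.float64(-2.9600000000000093), np.float64(390.0), np.float64(70.59059478759765)) (np.float64(-2.880000000000011), np.float64(260.3488540649414), np.float64(34.08937164306641))
1.1 [ 0.62078477 -0.1961211   0.2369599 ] [-3.84654973e-01  2.68653869e-01  1.33245343e+00 -1.31826480e-04
  1.54114183e+00  7.18373519e-01] 0.0178172014937792 [[0.893, 0.451, -0.001], [0.451, -0.893, 0.0], [-0.001, -0.0, -1.0]]
[ 0.1650009   0.18362918 12.99583012]
```

Call:
apply_moves:
  delta_pos:
    - [0.2,0.2,5]
    - [0,0,5]
    - [0,0,2.5]
    - [0,0,0.4]
    - [0,0,0]
  twist: [0,0,0,0,0]

```text
t: 1.72
tool_pos: [0.6228, -0.1988, 0.1092]
orientation: [3.056, 0.728, 0.001]
force: [-0.3, -0.5, 1.0]
opening: 0.0007
gripper_force: 0.0
```

```bash
sed -i 's/np.clip(v,-30,60)/np.clip(v,-30,150)/' h.py
python3 - <<'E'
from h import *
from plant import robot
d=pickle.load(open('d0.pkl','rb'))
print(angle([d['top']],-2.89),angle([d['scene']],-2.89))
s=robot.read_state();p=np.array(s['tool_pos']);print(s['t'],p,s['force'],s['opening'])
T,S=robot.read_camera('top'),robot.read_camera('scene')
print(angle([T],-2.89),angle([S],-2.89))
a=cv2.resize(T['frame'][160:290,250:380,::-1],(400,400),interpolation=cv2.INTER_CUBIC)
b=cv2.resize(S['frame'][110:240,190:320,::-1],(400,400),interpolation=cv2.INTER_CUBIC)
cv2.imwrite('pics/c2.png',np.hstack([a,b]))
# arc push
th0=np.arctan2(p[1]-CY,p[0]-CX);print(th0,np.hypot(p[1]-CY,p[0]-CX))
ds=np.array([.3,.4,.6,.8,1.0,1.2,1.35,1.35])/100
t=th0;q=p[:2].copy()
for x in ds:
    t+=x/.105;n=np.array([CX+.105*np.cos(t),CY+.105*np.sin(t)]);print(totool(s,np.r_[n-q,0]).round(2));q=n
E
```

```text
(np.float64(-2.890000000000011), np.float64(760.426025390625), np.float64(113.50932693481445)) (np.float64(-2.9000000000000106), np.float64(305.05318450927734), np.float64(39.60502105712891))
1.725 [ 0.62278843 -0.19883396  0.10915549] [-0.25112451 -0.53144706  0.98410884] 0.000650978221709035
(np.float64(-2.9100000000000104), np.float64(208.1374053955078), np.float64(22.89687509536743)) (np.float64(-2.9100000000000104), np.float64(165.1174087524414), np.float64(13.098796844482422))
-0.2009301522015906 0.10438858546021831
[ 0.23 -0.2   0.  ]
[ 0.23 -0.33 -0.  ]
[ 0.33 -0.5  -0.  ]
[ 0.39 -0.7  -0.  ]
[ 0.41 -0.91 -0.  ]
[ 0.37 -1.14 -0.  ]
[ 0.26 -1.32 -0.  ]
[ 0.09 -1.35 -0.  ]
```

View pics/c2.png

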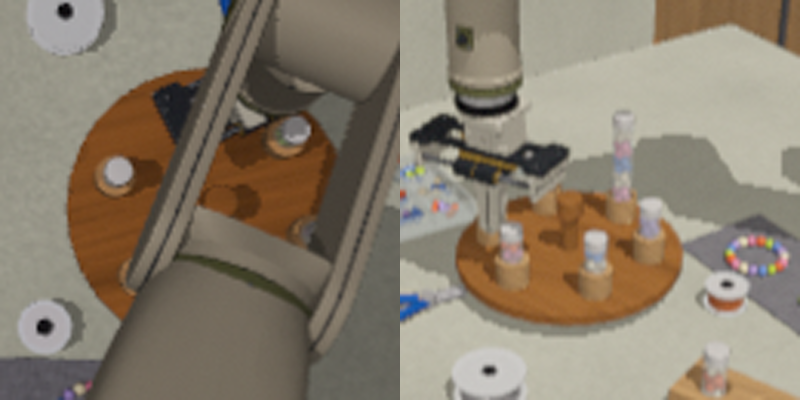

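```bash
python3 - <<'E'
from h import *
from plant import robot
s=robot.read_state();p=np.array(s['tool_pos'])
t=np.arctan2(p[1]-CY,p[0]-CX);q=p[:2].copy()
for x in np.array([.6,.5,.15,.25,.45,.65,.85,1.05,1.25,1.4,1.4,1.0])/100:
    t+=x/.105;n=np.array([CX+.105*np.cos(t),CY+.105*np.sin(t)]);print(x*100,totool(s,np.r_[n-q,0]).round(2));q=n
E
```

```text
0.6 [ 0.34 -0.5  -0.  ]
0.5 [ 0.28 -0.42 -0.  ]
0.15 [ 0.08 -0.13 -0.  ]
0.25 [ 0.13 -0.21 -0.  ]
0.45000000000000007 [ 0.22 -0.39 -0.  ]
0.65 [ 0.29 -0.58 -0.  ]
0.8500000000000001 [ 0.32 -0.79 -0.  ]
1.05 [ 0.3  -1.01 -0.  ]
1.25 [ 0.23 -1.23 -0.  ]
1.4 [ 0.08 -1.4  -0.  ]
1.4 [-0.11 -1.39 -0.  ]
1.0 [-0.19 -0.98 -0.  ]
```

Call:
apply_moves:
  delta_pos:
    - [0.34,-0.5,0]
    - [0.28,-0.42,0]
  twist: [0,0]

```text
t: 2.08
tool_pos: [0.6244, -0.1874, 0.1095]
orientation: [3.055, 0.728, 0.002]
force: [-0.3, -0.0, 0.3]
opening: 0.0005
gripper_force: 0.0
```

Call:
apply_moves:
  delta_pos:
    - [0.08,-0.13,0]
    - [0.13,-0.21,0]
    - [0.22,-0.39,0]
    - [0.29,-0.58,0]
    - [0.32,-0.79,0]
    - [0.3,-1.01,0]
    - [0.23,-1.23,0]
    - [0.08,-1.4,0]
  twist: [0,0,0,0,0,0,0,0]

```text
t: 3.08
tool_pos: [0.6124, -0.128, 0.1085]
orientation: [-3.056, -0.728, -0.0]
force: [-0.0, 0.4, 0.1]
opening: 0.0007
gripper_force: 0.0
```

Call:
apply_moves:
  delta_pos:
    - [0,-0.7,-2]
    - [0,-0.2,-6]
    - [0,0,-4]
  twist: [0,0,0]

```text
t: 3.45
tool_pos: [0.6093, -0.1207, 0.2332]
orientation: [3.054, 0.728, 0.006]
force: [1.1, -0.6, 1.2]
opening: 0.0004
gripper_force: 0.0
```

```bash
cat > look.py <<'E'
from h import *
from plant import robot
import sys
prior=float(sys.argv[1]);w=float(sys.argv[2]) if len(sys.argv)>2 else .5
s=robot.read_state();t=s['t'];T=robot.read_camera('top');S=robot.read_camera('scene')
print('t',t,'tcp',np.round(s['tool_pos'],4),'open',s['opening'])
print('top@t',angle([T],prior,w),'scene@t+.05',angle([S],prior,w))
E
python3 look.py -2.3 .9
```

```text
t 3.45 tcp [ 0.6093 -0.1207  0.2332] open 0.00041600774726813504
top@t (np.float64(-1.920000000000027), np.float64(266.3236999511719), np.float64(42.20339843961928)) scene@t+.05 (np.float64(-1.8600000000000283), np.float64(283.0518608093262), np.float64(30.182338672214083))
```

Call:
apply_moves:
  delta_pos:
    - [-1.3,2.6,-0.3]
    - [-1.3,2.6,-0.3]
    - [-1.3,2.6,0]
    - [-1.3,2.6,0]
  twist: [0,0,0,0]
  gripper: 9.3

```text
t: 4.05
tool_pos: [0.609, -0.2379, 0.2351]
orientation: [3.056, 0.728, 0.001]
force: [0.5, 0.1, -1.0]
opening: 0.0359
gripper_force: 0.0
```

```bash
python3 look.py -1.4 .5
```

```text
t 4.05 tcp [ 0.609  -0.2379  0.2351] open 0.035860330471233236
top@t (np.float64(-1.2399999999999993), np.float64(365.89114570617676), np.float64(39.69748119354248)) scene@t+.05 (np.float64(-1.2099999999999993), np.float64(271.7846794128418), np.float64(25.74376998901367))
```

```bash
cat > plan.py <<'E'
from h import *
from plant import robot
import sys
# plan.py theta0 t0 w0 n zfinal : follow rows from now
th,t0,w0=map(float,sys.argv[1:4]);n=int(sys.argv[4]);zs=[float(x) for x in sys.argv[5].split(',')]
start=int(sys.argv[6]) if len(sys.argv)>6 else 0
lead=float(sys.argv[7]) if len(sys.argv)>7 else 0.
s=robot.read_state();p=np.array(s['tool_pos']);now=s['t']
def pred(t):
    d=t-t0;k=.0783;c=.444
    return th+(w0+c)*(1-np.exp(-k*d))/k-c*d
print('now',now,'tcp ang',np.arctan2(p[1]-CY,p[0]-CX).round(3),'tube',pred(now).round(3))
q=p.copy()
for i in range(n):
    z=zs[min(i,len(zs)-1)];t=now+.125*(i+1)
    a=pred(t+lead);g=np.array([CX+.105*np.cos(a),CY+.105*np.sin(a),z])
    if i<start: g=np.r_[q[:2],z]
    print(totool(s,g-q).round(2).tolist(),end=', ');q=g
print('\nend',q.round(3),'ang',pred(now+.125*n).round(3),'w',((w0+.444)*np.exp(-.0783*(now+.125*n-t0))-.444).round(3))
E
python3 plan.py -1.24 4.06 1.08 8 .237 4
```

```text
now 4.15 tcp ang -0.613 tube -1.143
[-0.0, 0.0, -0.23], [0.0, 0.0, 0.0], [0.0, 0.0, 0.0], [0.0, 0.0, 0.0], [0.91, -0.86, -0.0], [1.02, -0.81, -0.0], [0.9, -0.91, -0.0], [0.77, -1.0, -0.0], 
end [ 0.625 -0.192  0.237] ang -0.132 w 0.955
```

Call:
apply_moves:
  delta_pos:
    - [0,0,-0.2]
    - [0,0,0]
    - [0,0,0]
    - [0,0,0]
    - [0.9,-0.85,0]
    - [1.0,-0.8,0]
    - [0.9,-0.9,0]
    - [0.75,-1.0,0]
  twist: [0,0,0,0,0,0,0,0]

```text
t: 5.15
tool_pos: [0.6251, -0.1883, 0.2364]
orientation: [-3.056, -0.729, 0.0]
force: [-0.6, -0.2, -0.5]
opening: 0.0928
gripper_force: 0.0
```

```bash
cat >> look.py <<'E'
a=cv2.resize(S['frame'][90:240,180:330,::-1],(400,400),interpolation=cv2.INTER_CUBIC)
b=cv2.resize(T['frame'][150:300,240:390,::-1],(400,400),interpolation=cv2.INTER_CUBIC)
cv2.imwrite('pics/l%03d.png'%(t*10),np.hstack([b,a]))
E
python3 look.py -.13 .4;ls pics
```

```text
t 5.15 tcp [ 0.6251 -0.1883  0.2364] open 0.09283597589602051
top@t (np.float64(-0.11999999999999966), np.float64(403.5992851257324), np.float64(103.72248525619507)) scene@t+.05 (np.float64(-0.08999999999999964), np.float64(223.6297836303711), np.float64(31.576670455932618))
c1.png
c2.png
l051.png
scene0.png
top0.png
```

```bash
python3 plan.py -.12 5.15 .97 8 .236,.226,.206,.186,.170,.163
```

```text
now 5.25 tcp ang -0.093 tube -0.024
[0.88, -1.77, 0.04], [0.38, -1.17, 1.0], [0.24, -1.19, 2.0], [0.1, -1.19, 2.0], [-0.03, -1.18, 1.6], [-0.16, -1.15, 0.7], [-0.28, -1.11, 0.0], [-0.4, -1.06, 0.0], 
end [ 0.587 -0.097  0.163] ang 0.882 w 0.853
```

View pics/l051.png

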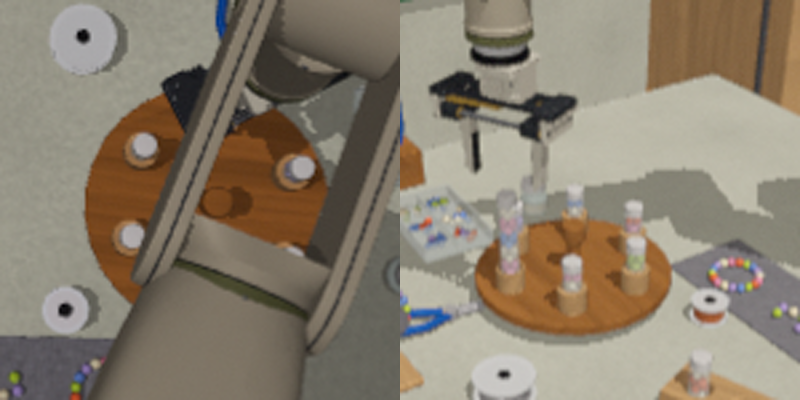

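Call:
apply_moves:
  delta_pos:
    - [0.9,-1.8,0]
    - [0.4,-1.2,1.0]
    - [0.25,-1.2,2.0]
    - [0.1,-1.2,2.0]
    - [0,-1.2,1.6]
    - [-0.15,-1.15,0.7]
    - [-0.3,-1.1,0]
    - [-0.4,-1.05,0]
  twist: [0,0,0,0,0,0,0,0]

```text
t: 6.25
tool_pos: [0.5872, -0.0971, 0.1642]
orientation: [3.055, 0.728, 0.002]
force: [0.1, -0.5, -0.9]
opening: 0.0931
gripper_force: 0.0
```

```bash
python3 look.py .88 .4; python3 plan.py .88 6.25 .86 8 .163
```

```text
t 6.25 tcp [ 0.5872 -0.0971  0.1642] open 0.09314190234899143
top@t (np.float64(0.8400000000000003), np.float64(337.2298583984375), np.float64(76.37757775783538)) scene@t+.05 (np.float64(0.8600000000000003), np.float64(197.52833557128906), np.float64(39.13296332359314))
now 6.35 tcp ang 0.883 tube 0.965
[-0.95, -1.72, 0.14], [-0.66, -0.86, -0.0], [-0.74, -0.78, -0.0], [-0.8, -0.69, -0.0], [-0.85, -0.6, -0.0], [-0.89, -0.5, -0.0], [-0.92, -0.41, -0.0], [-0.94, -0.31, -0.0], 
end [ 0.5   -0.075  0.163] ang 1.766 w 0.752
```

```bash
python3 plan.py .845 6.25 .82 8 .163
```

```text
now 6.35 tcp ang 0.883 tube 0.927
[-0.69, -1.34, 0.14], [-0.59, -0.85, -0.0], [-0.66, -0.78, -0.0], [-0.72, -0.7, -0.0], [-0.78, -0.62, -0.0], [-0.82, -0.53, -0.0], [-0.85, -0.45, -0.0], [-0.87, -0.36, -0.0], 
end [ 0.508 -0.074  0.163] ang 1.689 w 0.716
```

Call:
apply_moves:
  delta_pos:
    - [-0.7,-1.35,0.1]
    - [-0.6,-0.85,0]
    - [-0.65,-0.8,0]
    - [-0.7,-0.7,0]
    - [-0.8,-0.6,0]
    - [-0.8,-0.55,0]
    - [-0.85,-0.45,0]
    - [-0.85,-0.35,0]
  twist: [0,0,0,0,0,0,0,0]

```text
t: 7.35
tool_pos: [0.5081, -0.074, 0.1624]
orientation: [3.056, 0.728, 0.0]
force: [0.7, -0.4, -0.1]
opening: 0.0926
gripper_force: 0.0
```

```bash
python3 look.py 1.68 .4; python3 plan.py 1.61 7.35 .71 8 .163
```

```text
t 7.35 tcp [ 0.5081 -0.074   0.1624] open 0.09264051057804461
top@t (np.float64(1.7200000000000002), np.float64(423.4817657470703), np.float64(65.46113527556996)) scene@t+.05 (np.float64(1.7200000000000002), np.float64(192.1568374633789), np.float64(44.42303283126266))
now 7.45 tcp ang 1.691 tube 1.681
[-0.75, -0.27, -0.06], [-0.87, -0.2, 0.0], [-0.87, -0.13, 0.0], [-0.87, -0.05, 0.0], [-0.85, 0.02, 0.0], [-0.84, 0.09, 0.0], [-0.81, 0.15, 0.0], [-0.79, 0.21, 0.0], 
end [ 0.448 -0.102  0.163] ang 2.338 w 0.615
```

```bash
python3 plan.py 1.705 7.35 .74 8 .163
```

```text
now 7.45 tcp ang 1.691 tube 1.779
[-1.79, -0.51, -0.06], [-0.93, -0.12, 0.0], [-0.92, -0.03, 0.0], [-0.91, 0.05, 0.0], [-0.88, 0.12, 0.0], [-0.86, 0.19, 0.0], [-0.82, 0.26, 0.0], [-0.79, 0.32, 0.0], 
end [ 0.439 -0.112  0.163] ang 2.464 w 0.642
```

Call:
apply_moves:
  delta_pos:
    - [-1.8,-0.5,0]
    - [-0.9,-0.1,0]
    - [-0.9,-0.05,0]
    - [-0.9,0.05,0]
    - [-0.9,0.1,0]
    - [-0.85,0.2,0]
    - [-0.8,0.25,0]
    - [-0.8,0.3,0]
  twist: [0,0,0,0,0,0,0,0]

```text
t: 8.45
tool_pos: [0.4394, -0.112, 0.1625]
orientation: [3.056, 0.728, 0.0]
force: [0.2, 0.4, -0.7]
opening: 0.0927
gripper_force: 0.0
```

```bash
python3 look.py 2.4 .4; python3 plan.py 2.39 8.45 .64 8 .163;
```

```text
t 8.45 tcp [ 0.4394 -0.112   0.1625] open 0.0927497414745337
top@t (np.float64(2.4799999999999898), np.float64(431.4335479736328), np.float64(84.97732744216918)) scene@t+.05 (np.float64(2.46999999999999), np.float64(175.08612060546875), np.float64(30.430919408798218))
now 8.55 tcp ang 2.461 tube 2.454
[-0.69, 0.28, -0.06], [-0.7, 0.41, 0.0], [-0.65, 0.45, 0.0], [-0.61, 0.49, 0.0], [-0.56, 0.53, 0.0], [-0.51, 0.56, 0.0], [-0.46, 0.58, 0.0], [-0.41, 0.6, 0.0], 
end [ 0.416 -0.168  0.163] ang 3.044 w 0.551
```

```bash
python3 plan.py 2.46 8.45 .645 8 .163;
```

```text
now 8.55 tcp ang 2.461 tube 2.524
[-1.34, 0.66, -0.06], [-0.67, 0.46, 0.0], [-0.62, 0.5, 0.0], [-0.57, 0.54, 0.0], [-0.52, 0.57, 0.0], [-0.47, 0.6, 0.0], [-0.42, 0.62, 0.0], [-0.37, 0.64, 0.0], 
end [ 0.416 -0.176  0.163] ang 3.119 w 0.555
```

Call:
apply_moves:
  delta_pos:
    - [-1.35,0.65,0]
    - [-0.65,0.45,0]
    - [-0.6,0.5,0]
    - [-0.55,0.55,0]
    - [-0.5,0.55,0]
    - [-0.45,0.6,0]
    - [-0.4,0.6,0]
    - [-0.35,0.65,0]
  twist: [0,0,0,0,0,0,0,0]

```text
t: 9.55
tool_pos: [0.417, -0.1745, 0.1624]
orientation: [-3.056, -0.728, 0.0]
force: [-0.3, 0.3, 0.5]
opening: 0.0929
gripper_force: 0.0
```

```bash
python3 look.py 3.12 .4; python3 plan.py 3.12 9.55 .55 8 .163;
```

```text
t 9.55 tcp [ 0.417  -0.1745  0.1624] open 0.0928571183657565
top@t (np.float64(3.1299999999999915), np.float64(480.2354736328125), np.float64(91.10874950885773)) scene@t+.05 (np.float64(3.1199999999999917), np.float64(231.64138793945312), np.float64(41.262234163284305))
now 9.65 tcp ang 3.11 tube 3.175
[-0.71, 1.18, -0.05], [-0.23, 0.65, 0.0], [-0.18, 0.66, 0.0], [-0.14, 0.65, 0.0], [-0.09, 0.65, 0.0], [-0.05, 0.64, 0.0], [-0.01, 0.63, 0.0], [0.03, 0.62, 0.0], 
end [ 0.43  -0.232  0.163] ang 3.679 w 0.468
```

Call:
apply_moves:
  delta_pos:
    - [-0.7,1.2,0]
    - [-0.25,0.65,0]
    - [-0.2,0.65,0]
    - [-0.15,0.65,0]
    - [-0.1,0.65,0]
    - [-0.05,0.65,0]
    - [0,0.65,0]
    - [0.05,0.6,0]
  twist: [0,0,0,0,0,0,0,0]

```text
t: 10.65
tool_pos: [0.4305, -0.2316, 0.1624]
orientation: [-3.056, -0.728, 0.0]
force: [0.2, -0.3, 0.1]
opening: 0.0929
gripper_force: 0.0
```

```bash
python3 look.py 3.68 .4; python3 plan.py 3.68 10.65 .468 8 .163;
```

```text
t 10.65 tcp [ 0.4305 -0.2316  0.1624] open 0.09291927888515655
top@t (np.float64(3.6999999999999913), np.float64(538.4654788970947), np.float64(90.50163912773132)) scene@t+.05 (np.float64(3.6799999999999917), np.float64(262.84520721435547), np.float64(61.346937561035155))
now 10.75 tcp ang -2.603 tube 3.726
[0.11, 1.08, -0.05], [0.12, 0.58, 0.0], [0.15, 0.56, 0.0], [0.17, 0.54, 0.0], [0.2, 0.52, 0.0], [0.22, 0.5, 0.0], [0.24, 0.47, 0.0], [0.26, 0.45, 0.0], 
end [ 0.465 -0.267  0.163] ang 4.153 w 0.393
```

Call:
apply_moves:
  delta_pos:
    - [0.1,1.1,0]
    - [0.1,0.6,0]
    - [0.15,0.55,0]
    - [0.15,0.55,0]
    - [0.2,0.5,0]
    - [0.2,0.5,0]
    - [0.25,0.5,0]
    - [0.25,0.45,0]
  twist: [0,0,0,0,0,0,0,0]
  gripper: 0
  squeeze: 15

```text
t: 11.75
tool_pos: [0.4644, -0.2675, 0.1624]
orientation: [3.056, 0.728, -0.0]
force: [-0.1, -0.1, 0.0]
opening: 0.028
gripper_force: 15.0
```

```bash
python3 plan.py 3.685 10.65 .47 8 .163
```

```text
now 11.75 tcp ang -2.13 tube 4.16
[0.37, 0.46, -0.06], [0.29, 0.41, -0.0], [0.31, 0.38, -0.0], [0.32, 0.36, -0.0], [0.32, 0.34, -0.0], [0.33, 0.32, -0.0], [0.34, 0.3, -0.0], [0.34, 0.28, -0.0], 
end [ 0.501 -0.281  0.163] ang 4.523 w 0.331
```

Call:
apply_moves:
  delta_pos:
    - [0.3,0.42,0]
    - [0.3,0.4,0]
    - [0.3,0.4,-0.5]
    - [0.3,0.35,-1]
    - [0.3,0.35,-1.5]
    - [0.3,0.3,-2]
    - [0.3,0.3,-2]
    - [0.3,0.3,-2]
  twist: [0,0,0,0,0,0,0,0]

```text
t: 12.75
tool_pos: [0.4988, -0.2819, 0.2546]
orientation: [3.055, 0.728, 0.001]
force: [-0.2, -1.1, -0.6]
opening: 0.0275
gripper_force: 15.0
```

Call:
apply_moves:
  delta_pos:
    - [0,0,-2]
    - [0,0,-2]
    - [0,0,-1]
    - [0,0,0]
  twist: [0,0,0,0]

```text
t: 13.25
tool_pos: [0.4986, -0.2819, 0.3035]
orientation: [3.055, 0.728, 0.002]
force: [-0.4, -0.9, -1.9]
opening: 0.0276
gripper_force: 15.0
```

```bash
python3 look.py 4.6 .6; python3 - <<'E'
from h import *
from plant import robot
s=robot.read_state();p=s['tool_pos'];print(p,s['opening'],s['gripper_force'],totool(s,np.array([.522,.21,.29])-p))
E
```

```text
t 13.25 tcp [ 0.4986 -0.2819  0.3035] open 0.02758418015103034
top@t (np.float64(4.6900000000000155), np.float64(592.4958190917969), np.float64(67.27787601153055)) scene@t+.05 (np.float64(4.700000000000015), np.float64(299.31690979003906), np.float64(39.24924103418986))
[ 0.49800229 -0.28151515  0.30164218] 0.027614668587881076 14.999730885028839 [ 24.30608456 -42.78752419   1.19488152]
```

Call:
apply_moves:
  delta_pos:
    - [1.0,-1.8,0]
    - [2.0,-3.5,0]
    - [2.2,-4.0,0]
    - [2.2,-4.0,0]
    - [2.2,-4.0,0]
    - [2.2,-4.0,0]
    - [2.2,-4.0,0]
    - [2.2,-4.0,0]
  twist: [0,0,0,0,0,0,0,0]

```text
t: 14.35
tool_pos: [0.5097, 0.0553, 0.3017]
orientation: [-3.055, -0.729, 0.001]
force: [0.6, -0.2, -1.1]
opening: 0.0276
gripper_force: 15.0
```

Call:
apply_moves:
  delta_pos:
    - [2.2,-4.0,0]
    - [2.2,-3.8,0]
    - [2.0,-3.0,0]
    - [1.2,-2.0,0]
    - [0.5,-0.7,0]
    - [0,0,0]
    - [0,0,0]
  twist: [0,0,0,0,0,0,0]

```text
t: 15.22
tool_pos: [0.5221, 0.2091, 0.3023]
orientation: [3.056, 0.727, -0.001]
force: [-0.6, -1.1, -1.7]
opening: 0.028
gripper_force: 15.0
```

```bash
python3 - <<'E'
from h import *
from plant import robot
s=robot.read_state();p=s['tool_pos'];print(p,s['t'])
T,S,W=[robot.read_camera(n) for n in('top','scene','wrist')]
pickle.dump((s,T,S,W),open('d1.pkl','wb'))
a=cv2.resize(S['frame'][140:280,240:380,::-1],(400,400),interpolation=cv2.INTER_CUBIC)
b=cv2.resize(W['frame'][:,:,::-1],(400,300))
cv2.imwrite('pics/st.png',np.hstack([np.vstack([b,b[:100]*0]),a]))
for n,c in(('S',S),('W',W)):
  print(n,proj(c,np.array([p-[0,0,.122],p,[.522,.21,.045],[.544,.145,.095]])).round(1).tolist())
E
```

```text
[0.52205495 0.20914382 0.30231592] 15.225
S [[314.2, 209.3], [318.8, 175.2], [310.0, 242.5], [293.4, 222.7]]
W [[253.5, 190.7], [253.4, 253.4], [253.1, 162.4], [305.2, 177.6]]
```

View pics/st.png

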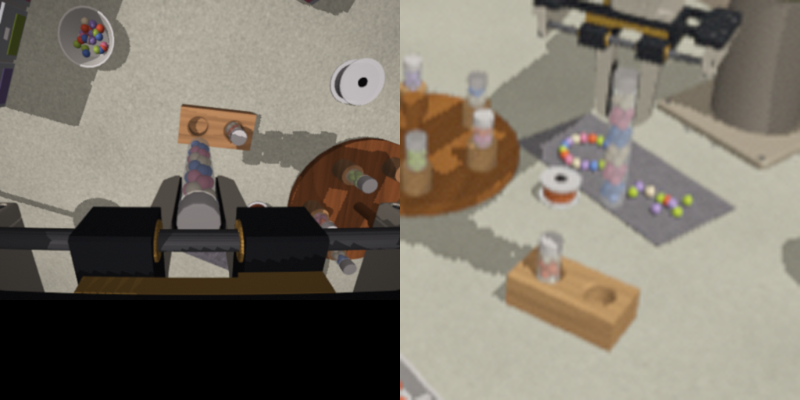

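```bash
python3 - <<'E'
from h import *
s,T,S,W=pickle.load(open('d1.pkl','rb'))
a=cv2.resize(W['frame'][128:218,215:335,::-1],None,fx=5,fy=5,interpolation=cv2.INTER_CUBIC)
b=cv2.resize(S['frame'][190:280,270:310+20,::-1],None,fx=3.3,fy=5,interpolation=cv2.INTER_CUBIC)
cv2.imwrite('pics/st2.png',np.hstack([a,b]))
E
```

```text
(no output)
```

View pics/st2.png

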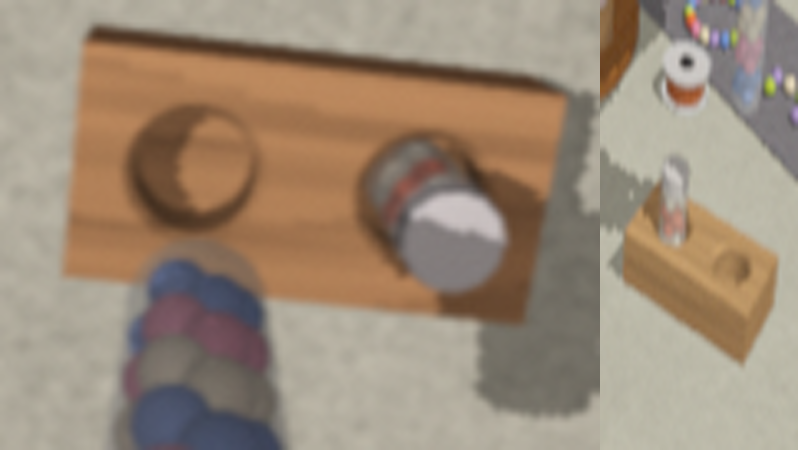

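```bash
python3 - <<'E'
from h import *
s,T,S,W=pickle.load(open('d1.pkl','rb'));p=np.array(s['tool_pos'])
f=lambda u,v:(215+(u+.5)/5-.5,128+(v+.5)/5-.5)
print('sock',back(W,f(193,167),.045),'short',back(W,f(454,242),.095))
print('corners',back(W,[f(85,40),f(567,93),f(524,323),f(63,276)],.045).mean(0))
a=np.linspace(0,2*np.pi,60);r=np.c_[np.cos(a),np.sin(a),0*a]*.014
for n,c in(('W',W),('S',S)):
    q=proj(c,p-[0,0,.122]+r);print(n,'foot pred box',((q.min(0)-[215,128]+.5)*5).round(),((q.max(0)-[215,128]+.5)*5).round(),q.min(0),q.max(0))
print('S sock',back(S,[(270+(731+.5-600)/3.3-.5,190+268.5/5-.5)],.045))
print(totool(s,np.array([.523,.211,.3])-p))
E
```

```text
sock [[0.52399522 0.21080048 0.045     ]] short [[0.54602415 0.14590014 0.095     ]]
corners [0.53449425 0.17745871 0.045     ]
W foot pred box [125. 249.] [265. 382.] [239.55717802 177.21358855] [267.52879333 203.86905308]
S foot pred box [476. 396.] [522. 423.] [309.67665154 206.64375759] [318.8082309  212.03482507]
S sock [[0.52603801 0.2112513  0.045     ]]
[ 0.16805265 -0.12322817  0.23150253]
```

Call:
apply_moves:
  delta_pos:
    - [0.1,-0.15,2]
    - [0,0,3]
    - [0,0,3]
    - [0,0,2]
    - [0,0,1.5]
    - [0,0,0.8]
    - [0,0,0]
  twist: [0,0,0,0,0,0,0]

```text
t: 16.25
tool_pos: [0.5224, 0.2117, 0.1793]
orientation: [3.056, 0.728, -0.0]
force: [-0.9, 0.2, -1.0]
opening: 0.0284
gripper_force: 15.0
```

```bash
python3 - <<'E'
from h import *
from plant import robot
s=robot.read_state();p=np.array(s['tool_pos']);print(p,s['t'],s['force'])
S,W=[robot.read_camera(n) for n in('scene','wrist')]
a=cv2.resize(W['frame'][120:220,190:310,::-1],None,fx=3.9,fy=3.9,interpolation=cv2.INTER_CUBIC)
b=cv2.resize(S['frame'][190:270,280:340,::-1],None,fx=5,fy=5,interpolation=cv2.INTER_CUBIC)[:390]
cv2.imwrite('pics/st3.png',np.hstack([a,b]))
E
```

```text
[0.52239183 0.21169235 0.17931087] 16.25 [-0.88968615  0.22229949 -0.99318336]
```

View pics/st3.png

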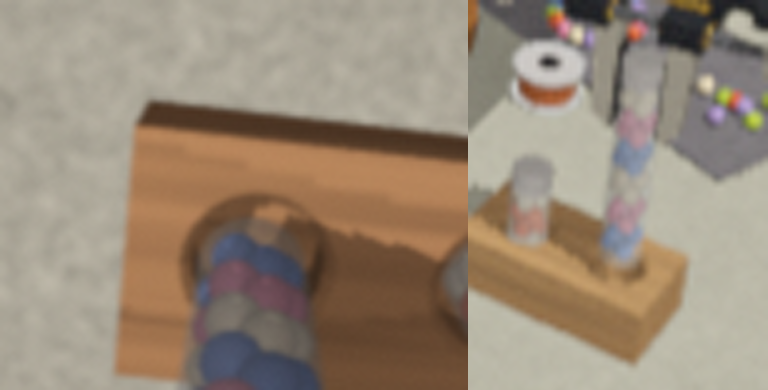

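```bash
python3 - <<'E'
from h import *
from plant import robot
s=robot.read_state();p=np.array(s['tool_pos'])
S,W=[robot.read_camera(n) for n in('scene','wrist')]
pickle.dump((s,S,W),open('d2.pkl','wb'))
a=np.linspace(0,2*np.pi,90);r=np.c_[np.cos(a),np.sin(a),0*a]
bx=lambda c,P,o,k:[((g-o+.5)*k).round().tolist() for g in (proj(c,P).min(0),proj(c,P).max(0))]
for n,c,o,k in(('W',W,[190,120],3.9),('S',S,[280,190],5)):
    print(n,'foot',bx(c,p-[0,0,.1214]+r*.014,np.array(o),k),'ctr',bx(c,p[None]-[0,0,.1214],np.array(o),k)[0])
    for m in ([.5225,.2117],[.5255,.2117]): print('  sock19',m,bx(c,np.r_[m,.045]+r*.019,np.array(o),k))
a=cv2.resize(S['frame'][215:255,285:325,::-1],(600,600),interpolation=cv2.INTER_CUBIC)
cv2.imwrite('pics/st4.png',a)
E
```

```text
W foot [[196.0, 226.0], [305.0, 331.0]] ctr [250.0, 279.0]
  sock19 [0.5225, 0.2117] [[179.0, 196.0], [321.0, 332.0]]
  sock19 [0.5255, 0.2117] [[184.0, 186.0], [326.0, 323.0]]
S foot [[134.0, 237.0], [177.0, 266.0]] ctr [156.0, 251.0]
  sock19 [0.5225, 0.2117] [[125.0, 248.0], [183.0, 287.0]]
  sock19 [0.5255, 0.2117] [[121.0, 249.0], [179.0, 288.0]]
```

View pics/st4.png

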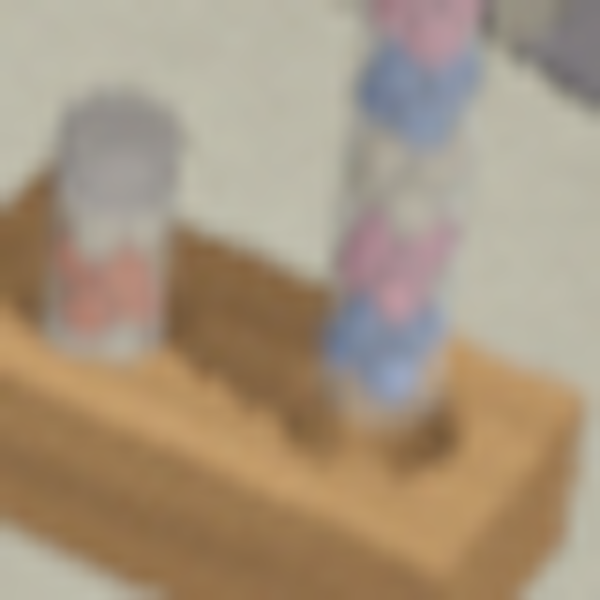

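Call:
apply_moves:
  delta_pos:
    - [0.1,0.1,0.5]
    - [0,0,0.5]
    - [0,0,0.5]
    - [0,0,0.4]
    - [0,0,0.4]
    - [0,0,0]
  twist: [0,0,0,0,0,0]

```text
t: 17.2
tool_pos: [0.5235, 0.2112, 0.156]
orientation: [3.056, 0.728, -0.001]
force: [-0.9, -0.1, -1.0]
opening: 0.0279
gripper_force: 15.0
```

Call:
apply_moves:
  delta_pos:
    - [0,0,0.5]
    - [0,0,0.5]
    - [0,0,0.4]
    - [0,0,0.3]
    - [0,0,0.15]
    - [0,0,0.05]
    - [0,0,0]
  twist: [0,0,0,0,0,0,0]

```text
t: 18.08
tool_pos: [0.5237, 0.2112, 0.1375]
orientation: [3.056, 0.728, -0.0]
force: [-0.7, 0.0, -1.2]
opening: 0.0276
gripper_force: 15.0
```

Call:
apply_moves:
  delta_pos:
    - [0,0,0.1]
    - [0,0,0.05]
    - [0,0,0]
  twist: [0,0,0]

```text
t: 18.45
tool_pos: [0.5239, 0.2113, 0.1365]
orientation: [-3.056, -0.728, -0.001]
force: [-1.9, -0.9, 5.1]
opening: 0.0276
gripper_force: 15.0
```

Call:
apply_moves:
  delta_pos:
    - [0,0,0]
    - [0,0,0]
    - [0,0,0]
    - [0,0,0]
    - [0,0,0]
  twist: [0,0,0,0,0]
  gripper: 6

```text
t: 19.08
tool_pos: [0.5237, 0.2113, 0.1359]
orientation: [-3.056, -0.728, 0.0]
force: [0.7, 0.1, 0.7]
opening: 0.0596
gripper_force: 0.0
```

Call:
apply_moves:
  delta_pos:
    - [0,0,-1]
    - [0,0,-3]
    - [0,0,-4]
    - [0,0,-4]
    - [0,0,-2]
    - [0,0,0]
    - [0,0,0]
    - [0,0,0]
  twist: [0,0,0,0,0,0,0,0]

```text
t: 20.08
tool_pos: [0.5229, 0.211, 0.2737]
orientation: [3.056, 0.728, -0.005]
force: [-0.2, -0.3, 0.1]
opening: 0.0599
gripper_force: 0.0
```

```bash
python3 - <<'E'
from h import *
from plant import robot
s=robot.read_state();print(s['tool_pos'],s['t'],s['force'],s['opening'])
S,W=[robot.read_camera(n) for n in('scene','wrist')]
print(proj(S,[[.524,.211,.170],[.524,.211,.045]]))
a=cv2.resize(S['frame'][160:270,260:360,::-1],(400,440),interpolation=cv2.INTER_CUBIC)
b=cv2.resize(W['frame'][90:200,200:300,::-1],(400,440),interpolation=cv2.INTER_CUBIC)
cv2.imwrite('pics/fin.png',np.hstack([a,b]))
E
```

```text
[0.52287607 0.21098292 0.27371006] 20.075 [-0.24783387 -0.2823259   0.13294803] 0.05993228791703832
[[313.82527822 212.50397206]
 [309.75928315 242.92392559]]
```

View pics/fin.png

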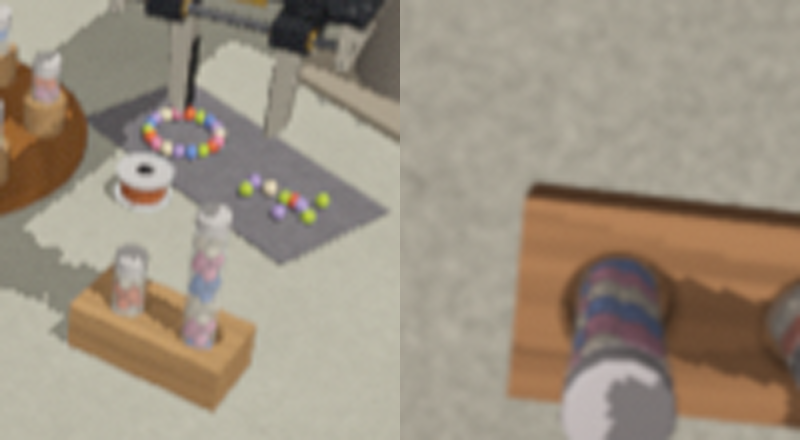

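The picture shows the long tube upright and fully down in the empty socket: its cap is at (213,213) in the scene crop and its foot is inside the mouth near (200,340). The gripper is clear above it.

```bash
python3 -c "
from plant import robot
print(robot.close_job())"
```

```text
the job is handed in; nothing more can be done
None
```

The long tube is upright and fully down in the stand's empty socket, drawn from the coasting rack after about 4.8 s of following, and the job is handed in; no verdict was shown.

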